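# Seat the proud drill bush in its keyways

### The arm

A 6-joint arm with a two-finger parallel gripper is mounted at the origin on a cart in front of the work surface, level with it; the furniture and walls round the work are solid. World frame = base frame: x ahead of the robot, y to its left, z up, the work surface at z = 0. Lengths are in mm, angles in rad, forces in N, time in s.
With the tool pointing down it reaches from about 350 to 775 mm from the base axis. Payload 7.3 kg.
Tool frame: the origin (TCP) lies between the finger pads; the fingertips stand 8 mm ahead of it and the grasp point (between the pads) lies 11 mm behind it; y points along the fingers, z is the direction in which the jaws open and shut, and the axes are right-handed (so a half turn about y gives the same grasp; the last joint's range is limited). The gripper opens to 92 mm and grips with 3 to 60 N. Pads are 19 mm wide; open, the fingers measure 130 mm over their backs; the gripper's body (75 mm by 190 mm) begins 47 mm behind the grasp point.
Start: joints at [1.031, 0.342, 1.524, -0, 1.275, -0.146], TCP at [201.43, 484.84, 234.741] pointing down, gripper open.
Joint ranges: [-2.53, 2.53], [-0.77, 2.02], [0.04, 2.7], [-1, 4.14], [0.28, 2.66], [-3.11, 3.11]. Speed limits (rad/s): [2.57, 2.57, 3.14, 3.14, 3.14, 3.14].

### API

Orientations are given as [roll, pitch, yaw] about the fixed x, y, z axes, in that order (R = Rz(yaw) Ry(pitch) Rx(roll)).
In Python, from plant import bot, vision, job gives the robot as it stands. The module is installed in compiled form; this text tells all that it offers.
- The arm moves only by the tool arm_command, never from a script. Its argument "deltas" is a list of rows, each a list of 4 numbers: the shift along the tool's x, y, z in m, then the turn about the tool's y in degrees. In form: [[x, y, z, twist], ...]. A call has 1 to 5 rows; each row shifts and turns the commanded pose from where the row before left it, along the tool's axes as they then stand; what a row does not reach is not made up. A row lasts 1/10 s, in which the tool goes at most 50 mm and 8.59 degrees, less where a joint would pass 70% of its speed; a pose out of reach is approached as far as the arm can. A call is refused whole if a number of a shift passes 0.05 or a number of a turn 8.59, either way. A call with a gripper value outside its range is refused whole. "claw" is the closure in counts, from 0 (fully open) to 255 (shut), set as the call begins (left out, the last holds). The fingers move at their own pace and stop on an object; the grip force is fixed at half the most. Time passes only in rows, so rows that do not move let the fingers close. It gives the time, the measured TCP pose, the force and the opening at its end, in the units of the state.
- bot.get_obs(): the state, without advancing time (a new reading comes with each control period).
- vision.capture(name): name is "scene" or "top" or "wrist"; returns a dict with "img" (480x640x3 uint8, red, green, blue), "camera_matrix" (3x3 intrinsics, pixels), "world_to_cam" (4x4, takes a point from world to camera coordinates); the wrist camera has in their place "mount" (4x4, takes a point from camera to tool coordinates, whose origin is the TCP and whose axes are the tool frame's). Camera axes: x right, y down, z forward; pixel columns grow to the right and rows downward; lengths in mm; the calibration is good to about 2 mm. A picture is of the moment at which its call begins: read the wrist's pose just before it. There is no depth.
- job.close_job(): hands the job in, once; it reports no verdict.
Trained networks look in a picture, given as the dict that the camera call returned (one of the last four; its "shot" number tells which), for a name from the list of things; names that differ only in an ending like _2 or _b are one class to them, and where a whole thing is asked for, a point or a joint stands for the part that bears it (a point fixed in the world has none). Each returns a list of dicts, best first, with "confidence" (0 to 1); they miss things now and then, are a little off and sometimes report something else, mostly with a low value. They report only what shows in the picture. A call takes as long as a camera call. They do not tell look-alikes from the thing itself.
- vision.find_in(picture, name): "xyz" ([x, y, z] in mm, in the coordinates of the camera as it stood for that picture, good to about 4 mm: the middle of the surface that is visible of it).
- vision.regions_of(picture, name): "mask" (480x640 bool, what is visible of it).
The state is a dict: "time": time; "joint_positions": joint angles; "dq": joint speeds; "tau": joint torques, N m; "tool_pos": TCP position; "tcp_rot": TCP orientation; "contact_force": force on the tool from outside, world axes, zero at the start; "moment": the same for the moment, N m; "grip_width": finger opening in mm.
Only numpy, scipy, OpenCV 4.12 (cv2) and the standard library are available. Lean on these libraries where they do the work, as an engineer would, in place of code of your own. Each camera call takes 0.05 s, during which the arm holds its last target. There are 200 camera calls.

### The job

The drill jig on the panel blank carries two winged drill bushes. One is home; the other stands proud, because its two side keys rest on the jig plate instead of in their keyways. Turn the proud bush by its wing, pressing lightly, until the keys drop into the keyways and it sits fully home like its neighbour, then let go. Do not lift it out of its hole, and leave the other bush where it is.

Things in the scene. Friction and masses are not known exactly. Their poses are not given: they have to be found in the camera images.
- jig: Fixed aluminium drill jig: plate 130 (x) x 240 (y) x 28 mm on side rails over a black panel blank; top face 43 mm above the bench. Origin: centre of its underside, on the bench; z up, y along its length. Two 44 mm bores; from each, two keyways 22 mm wide (dark slots) run along the jig's +x and -x to 38 mm from the bore's centre. Loose odds and ends lie on the blank's ends and near it.
- bush_proud: Loose dark steel bush (0.2-0.4 kg), 12 mm proud in either bore (it varies), keys 35 to 90 degrees off the keyways. Origin: centre of shank underside (29 mm above the bench; 17 when home). Upward from it: shank dia 40 to 26 mm, 2 mm play all round; flange dia 54, 26-32 mm; wing bar 32-56 mm, 52 long (its x), 20 wide (its y). Drops with its x within 10 degrees of the jig's x, either way round.
- bush_home: The other, identical bush, already home in the other bore: flange on the plate, origin 17 mm above the bench, wing and keys along the jig's x. Each bush has two equal keys, 9 mm wide and 12 mm tall, under the flange, standing out along its +x and -x to 35 mm from the axis, in line with the wing.
- hole_left (a point): Centre of the jig's bore at the jig's y = +62 mm, on the plate's top face.
- hole_right (a point): Centre of the jig's bore at the jig's y = -62 mm, on the plate's top face.
Things that resemble listed ones, but are neither listed nor needed, are in the scene too. What is shaped like the bush_proud but orange is not meant.

How it is judged:
By the outcome, as a careful person would: the job done as asked, in the order asked, and still so for the second after the job is handed in, with the robot touching nothing.
It also fails if it takes over 32 s, if anything falls off the work surface, if the arm or the gripper's body presses on something with over 40 N, if the wrist force passes 120 N, or if a joint passes its speed limit or range.

## Working session

There is one attempt and no reset: what is moved stays moved. The work goes in short steps, Python scripts to look and compute and a tool call to move; the robot and the scene stay as the last step left them, time stands still between calls to the robot, and variables do not carry over. Pictures are saved under pics/ and viewed, about 8 in all and at most 12, crops included, and the job is handed in when it is done.

Besides the shell and the picture viewer there is one more tool, called after ">>>" as a command line: name --pt "numbers of a row" for each row, then --argument value for the rest. arm_command: Moves the arm, as the interface text tells. Its arguments: {"type":"object","properties":{"deltas":{"type":"array","items":{"type":"array","items":{"type":"number"}}},"claw":{"type":"number"}},"required":["deltas"]}

```bash
mkdir -p pics; python3 - <<'E'
from plant import bot, vision, job
import cv2,numpy as np
print(bot.get_obs())
for n in ("top","scene"):
    p=vision.capture(n); cv2.imwrite(f"pics/{n}0.png",p["img"][:,:,::-1])
    print(n,p["camera_matrix"].tolist(),p["world_to_cam"].tolist())
    T=np.linalg.inv(p["world_to_cam"])
    for k in ("bush_proud","jig"):
        for d in vision.find_in(p,k):
            x=np.array(d["xyz"]);u=p["camera_matrix"]@x
            print(k,round(d["confidence"],2),(T@np.r_[x,1])[:3].round(),(u[:2]/u[2]).round())
E
```

```text
{'time': 0.0, 'joint_positions': array([ 1.03099965e+00,  3.42722586e-01,  1.52504801e+00, -4.19269088e-05,
        1.27538043e+00, -1.45971619e-01]), 'dq': array([-0.00146504,  0.00193058,  0.00202726,  0.00169713, -0.0009284 ,
       -0.00177945]), 'tau': array([ 6.90835941e-05, -4.31248283e+01, -2.44219923e+01,  7.16757146e-02,
        5.59485052e-02, -1.42291224e-04]), 'tool_pos': array([201.2212848 , 484.46778839, 234.0342035 ]), 'tcp_rot': array([-1.57234397e+00,  1.87006961e-04, -3.93812969e-01]), 'contact_force': array([ 0.21457516, -0.5104942 , -0.30766964]), 'moment': array([-0.02110497, -0.07318974,  0.03580431]), 'grip_width': 91.73580734606631}
top [[448.0921919068655, 0.0, 325.08502633999836], [0.0, 448.0921919068655, 238.1758024831345], [0.0, 0.0, 1.0]] [[0.027183006875322366, -0.9996255216821113, 0.00314651219339429, -31.53870220160258], [-0.9870182056590712, -0.02733834171237406, -0.158264578380525, 638.2803991496704], [0.1582913321529769, 0.0011964423030294076, -0.9873917270724177, 882.6164495589522], [0.0, 0.0, 0.0, 1.0]]
bush_proud 0.94 [670. 129.  38.] [258. 223.]
bush_proud 0.8 [ 786. -254.   33.] [437. 176.]
bush_proud 0.57 [536.  86.  64.] [274. 286.]
jig 0.93 [535. 130.  47.] [254. 287.]
scene [[439.82475776206985, 0.0, 313.0149466848442], [0.0, 439.82475776206985, 244.35379001830202], [0.0, 0.0, 1.0]] [[0.8201500446551898, -0.5721400821265076, -0.0031033331054302255, -511.3331630145277], [-0.33952130971099503, -0.4823161447289901, -0.8075248706918534, 253.69139518525077], [0.46052055817761356, 0.663345206478525, -0.5898253576591485, 732.1722871940595], [0.0, 0.0, 0.0, 1.0]]
bush_proud 0.85 [669. 121.  31.] [300. 222.]
bush_proud 0.6 [ 772. -268.   35.] [449. 290.]
bush_proud 0.58 [526.  76.  55.] [258. 242.]
jig 0.86 [511.  67.  40.] [255. 251.]
```

```bash
python3 - <<'E'
import cv2
a=cv2.imread("pics/top0.png")
cv2.imwrite("pics/top_crop.png",cv2.resize(a[180:360,160:400],None,fx=3.3,fy=3.3,interpolation=cv2.INTER_CUBIC))
E
```

```text
(no output)
```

View pics/top0.png

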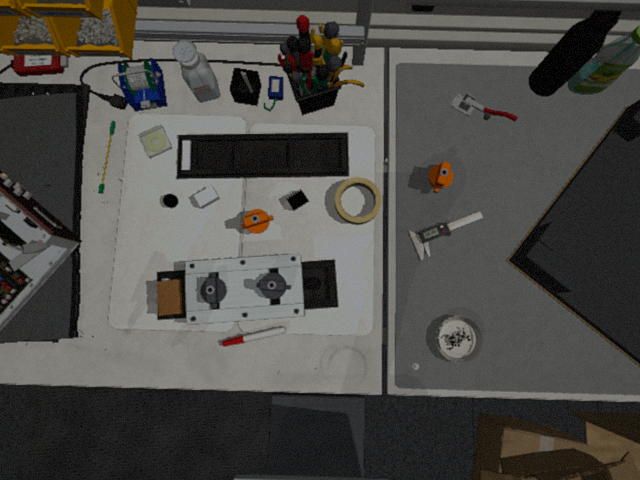

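View pics/top_crop.png

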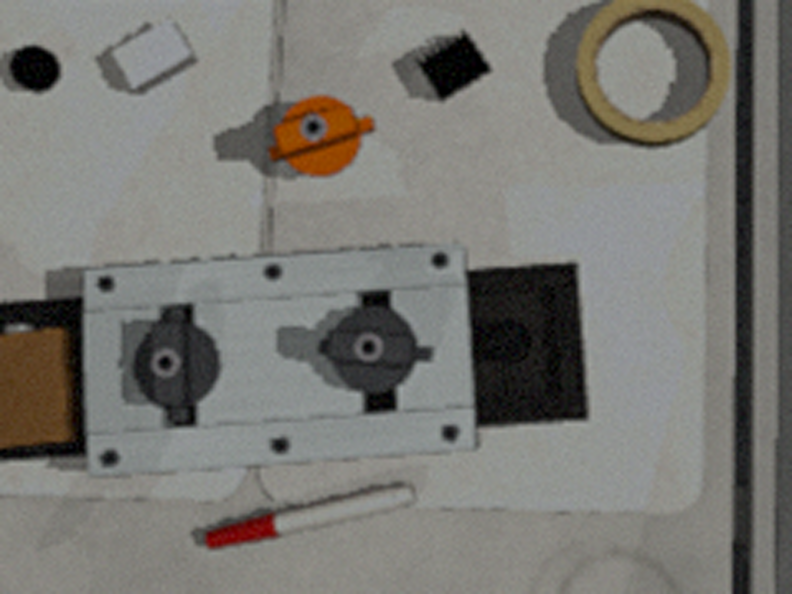

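View pics/scene0.png

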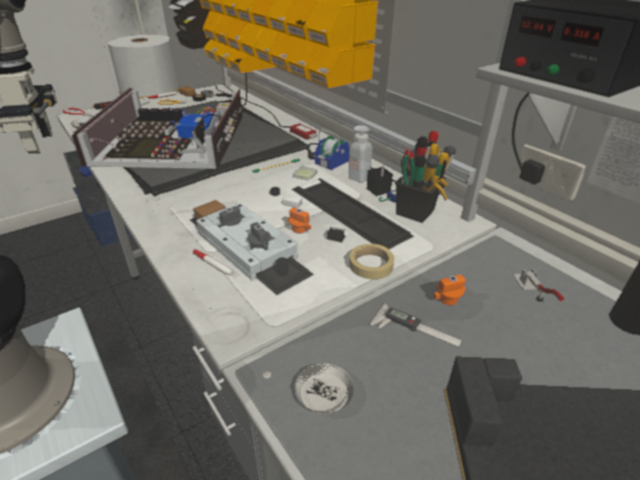

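Candidates: dark bush at (272,285), whose keys point sideways and which casts the longer shadow, so it is the proud one. The other dark bush at (211,290) is home, with its wing along the keyways. The orange look-alikes at (256,221) and (440,176) are not meant. I'll measure the jig and then take a close wrist view.

```bash
cat > h.py <<'E'
import numpy as np, cv2
from scipy.spatial.transform import Rotation as Ro
def ray(p,W,uv,z):
    """intersect pixel with plane z; W world_to_cam"""
    T=np.linalg.inv(W);d=T[:3,:3]@np.linalg.solve(p["camera_matrix"],[*uv,1]);o=T[:3,3]
    return (o+d*(z-o[2])/d[2])[:2]
def wristW(p,s):
    T=np.eye(4);T[:3,:3]=Ro.from_euler("xyz",s["tcp_rot"]).as_matrix();T[:3,3]=s["tool_pos"]
    return np.linalg.inv(T@p["mount"])
E
python3 - <<'E'
from plant import vision,bot
from h import *
p=vision.capture("top");W=p["world_to_cam"]
f=lambda c,z:ray(p,W,(c[0]/3.3+160,c[1]/3.3+180),z)
C=np.array([f(c,43) for c in [(84,268),(462,246),(478,446),(90,475)]])
print(C.round(),C.mean(0).round(1))
print("screw hole proud",f((368,347),85),"home",f((165,362),73))
print("keys",f((325,347),47),f((430,353),47))
print("keyways",f((376,293),43),f((380,410),43),f((178,305),43),f((182,424),43))
w=vision.capture("wrist");print(w["mount"].round(2).tolist(),w["camera_matrix"].tolist())
E
```

```text
[[584. 275.]
 [604.  37.]
 [480.  23.]
 [456. 262.]] [530.7 149.4]
screw hole proud [536.71411294  89.00501095] home [524.95108726 212.62023002]
keys [537.93242745 120.24029807] [536.00186713  54.69928185]
keyways [572.83977078  90.46055651] [500.09300898  84.67867589] [561.87375512 214.46928482] [488.16029713 207.08398739]
[[0.0, 0.96, 0.27, -72.0], [0.0, -0.27, 0.96, -148.9], [1.0, -0.0, -0.0, 0.64], [0.0, 0.0, 0.0, 1.0]] [[332.55651718102405, 0.0, 318.6767129898045], [0.0, 332.55651718102405, 236.80107125139872], [0.0, 0.0, 1.0]]
```

>>> arm_command --pt "0.0385 0 -0.0198 0" --pt "0.0385 0 -0.0198 0" --pt "0.0385 0 -0.0198 0" --pt "0.0385 0 -0.0198 0" --pt "0.0385 0 -0.0198 0"

```text
time: 0.9
tool_pos: [342.0, 318.2, 234.9]
tcp_rot: [-1.57, -0.0, -0.393]
contact_force: [0.8, 0.0, -0.8]
grip_width: 92.2
```

>>> arm_command --pt "0.0385 0 -0.0198 0" --pt "0.0385 0 -0.0198 0" --pt "0.0385 0 -0.0198 0" --pt "0.0385 0 -0.0198 0" --pt "0.0385 0 -0.0198 0"

```text
time: 1.4
tool_pos: [482.0, 152.7, 234.9]
tcp_rot: [-1.57, -0.0, -0.394]
contact_force: [0.8, 0.7, -0.5]
grip_width: 91.6
```

>>> arm_command --pt "0.0385 0 -0.0198 0" --pt "0.0385 0 -0.0198 0" --pt "0 0 0 7.7" --pt "0 0 0 7.7" --pt "0 0 0 7.7"

```text
time: 1.9
tool_pos: [537.1, 87.6, 234.5]
tcp_rot: [-1.571, 0.0, -0.804]
contact_force: [-0.6, 0.3, 0.4]
grip_width: 91.9
```

>>> arm_command --pt "0 0 0 7.7" --pt "0 0 0 7.7" --pt "0 0 0 7.7" --pt "0 0 0 7.7" --pt "0 0 0 7.7"

```text
time: 2.4
tool_pos: [536.9, 88.2, 234.7]
tcp_rot: [-1.571, 0.0, -1.474]
contact_force: [-0.4, -0.9, -1.1]
grip_width: 91.4
```

>>> arm_command --pt "0 0 0 7.7" --pt "0 0 0 0" --pt "0 0 0 0"

```text
time: 2.7
tool_pos: [536.9, 88.1, 234.7]
tcp_rot: [-1.571, 0.0, -1.6]
contact_force: [-0.0, 0.3, -0.2]
grip_width: 91.9
```

```bash
python3 - <<'E'
from plant import vision,bot
from h import *
s=bot.get_obs();p=vision.capture("wrist");W=wristW(p,s)
np.savez("w1.npz",K=p["camera_matrix"],W=W,img=p["img"])
c=W@np.array([536.7,89,85,1]);u=p["camera_matrix"]@c[:3];u=u[:2]/u[2];print(u)
x,y=np.clip(u-[100,75],0,[440,330]).astype(int);print(x,y)
cv2.imwrite("pics/w1.png",cv2.resize(p["img"][y:y+150,x:x+200,::-1],None,fx=4,fy=4,interpolation=cv2.INTER_CUBIC))
E
```

```text
[317.4049565  224.48906344]
217 149
```

View pics/w1.png

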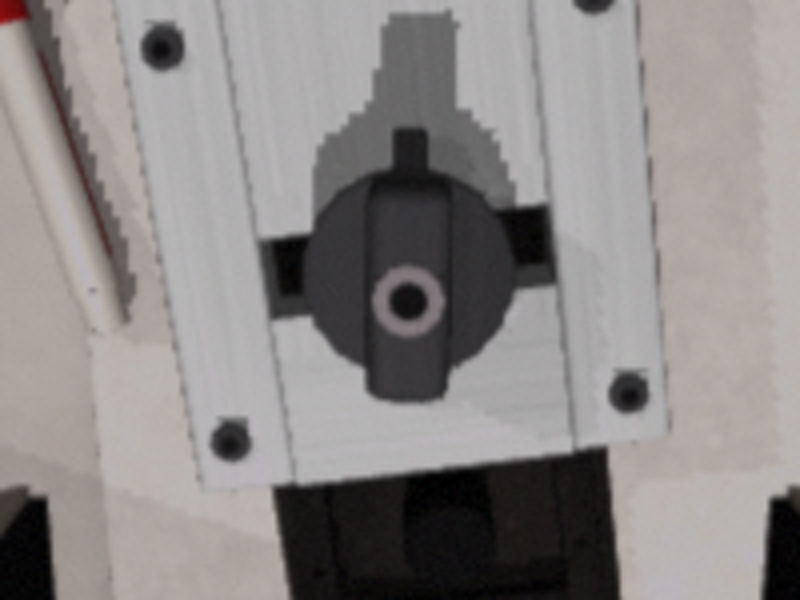

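```bash
python3 - <<'E'
from h import *
d=np.load("w1.npz");p={"camera_matrix":d["K"]}
f=lambda c,z:ray(p,d["W"],(c[0]/4+217,c[1]/4+149),z).round(1)
print("ring",f((408,300),85))
print("wing top corners far",f((372,190),85),f((448,190),85),"near",f((368,385),85),f((447,385),85))
print("key tip",f((411,130),55), "flange L/R",f((303,270),61),f((516,270),61))
print("keyway ends",f((265,277),43),f((553,243),43))
print("edge bottom",f((202,489),43),f((667,430),43),"right edge",f((632,0),43))
print("screws",f((162,47),43),f((232,440),43),f((595,-5),43),f((629,392),43))
E
```

```text
ring [538.2  89.4]
wing top corners far [530.8 115.1] [548.  114.6] near [528.2  69.2] [546.7  68.6]
key tip [540. 125.] flange L/R [512.3  92.1] [565.   90.5]
keyway ends [500.7  86.6] [576.1  93.4]
edge bottom [479.9  27.8] [606.9  41.1] right edge [595.6 154. ]
screws [478.4 146.1] [489.1  41.7] [586.4 155.5] [596.5  52.2]
```

The crop confirms the choice: dark grey bush, ring at crop (408,300), key showing above the plate at (411,130), and keyways at (265,277) and (553,243). The keys are about 82° off, so I need to turn about +82° (tool y). I'll descend and grip the wing.

>>> arm_command --pt "-0.0015 0.03 0.001 0" --pt "0 0.035 0 0" --pt "0 0.035 0 0" --pt "0 0.035 0 0" --pt "0 0.02 0 0"

```text
time: 3.25
tool_pos: [536.6, 89.6, 77.1]
tcp_rot: [-1.574, -0.0, -1.601]
contact_force: [-0.2, 0.1, 0.2]
grip_width: 92.1
```

>>> arm_command --pt "0 0.0075 0 0" --pt "0 0 0 0" --pt "0 0 0 0"

```text
time: 3.55
tool_pos: [538.8, 89.7, 73.3]
tcp_rot: [-1.569, 0.0, -1.603]
contact_force: [-0.5, -0.3, -0.4]
grip_width: 91.6
```

>>> arm_command --pt "0 0 0 0" --pt "0 0 0 0" --pt "0 0 0 0" --pt "0 0 0 0" --pt "0 0 0 0" --claw 255

```text
time: 4.05
tool_pos: [538.0, 89.6, 72.4]
tcp_rot: [-1.57, 0.0, -1.603]
contact_force: [-0.5, 0.7, -0.6]
grip_width: 56.1
```

>>> arm_command --pt "0 0 0 0" --pt "0 0 0 0" --pt "0 0 0 0" --pt "0 0 0 0" --pt "0 0 0 0"

```text
time: 4.55
tool_pos: [537.9, 89.7, 72.2]
tcp_rot: [-1.571, 0.0, -1.603]
contact_force: [-0.4, 0.4, 0.1]
grip_width: 19.8
```

>>> arm_command --pt "0 0.0005 0 0" --pt "0 0 0 0" --pt "0 0 0 3" --pt "0 0 0 6" --pt "0 0 0 6"

```text
time: 5.05
tool_pos: [538.5, 89.6, 72.2]
tcp_rot: [-1.569, 0.0, -1.869]
contact_force: [0.2, 0.2, 3.0]
grip_width: 19.8
```

>>> arm_command --pt "0 0 0 6" --pt "0 0 0 6" --pt "0 0 0 6" --pt "0 0 0 6" --pt "0 0 0 3"

```text
time: 5.55
tool_pos: [538.6, 89.6, 72.1]
tcp_rot: [-1.57, 0.001, -2.34]
contact_force: [-0.8, 0.4, 2.7]
grip_width: 20.1
```

>>> arm_command --pt "0 0 0 6" --pt "0 0 0 6" --pt "0 0 0 6" --pt "0 0 0 6" --pt "0 0 0 4"

```text
time: 6.05
tool_pos: [538.1, 89.7, 71.9]
tcp_rot: [-1.571, 0.001, -2.829]
contact_force: [0.2, 1.8, -1.8]
grip_width: 20.2
```

>>> arm_command --pt "0 0 0 5" --pt "0 0 0 4" --pt "0 0 0 3" --pt "0 0 0 0" --pt "0 0 0 0"

```text
time: 6.55
tool_pos: [537.7, 89.6, 71.3]
tcp_rot: [-1.571, -0.001, -3.033]
contact_force: [-0.4, -0.8, -3.5]
grip_width: 19.5
```

The force changed from +3 N to −3.5 N, so the keys are over the keyways and the gripper now carries the bush's weight. I'll lower it.

>>> arm_command --pt "0 0.002 0 0" --pt "0 0.002 0 0" --pt "0 0.002 0 0" --pt "0 0.002 0 0" --pt "0 0 0 0"

```text
time: 7.05
tool_pos: [537.7, 89.6, 63.3]
tcp_rot: [-1.571, -0.001, -3.034]
contact_force: [-0.7, 0.6, -3.5]
grip_width: 19.7
```

>>> arm_command --pt "0 0.001 0 0" --pt "0 0.001 0 0" --pt "0 0.001 0 0" --pt "0 0 0 0" --pt "0 0 0 0"

```text
time: 7.55
tool_pos: [538.0, 89.6, 60.7]
tcp_rot: [-1.571, 0.0, -3.034]
contact_force: [-0.0, 0.1, -2.8]
grip_width: 19.9
```

>>> arm_command --pt "0 0.001 0 0" --pt "0 0 0 0" --pt "0 0.0005 0 0" --pt "0 0 0 0" --pt "0 0 0 0"

```text
time: 8.05
tool_pos: [538.0, 89.9, 60.1]
tcp_rot: [-1.571, 0.001, -3.034]
contact_force: [-3.5, 2.4, 5.2]
grip_width: 19.7
```

Seated: it dropped 12.1 mm and the force is now +5 N upward. I'll release and retreat.

>>> arm_command --pt "0 0 0 0" --pt "0 0 0 0" --pt "0 0 0 0" --pt "0 0 0 0" --pt "0 0 0 0" --claw 60

```text
time: 8.55
tool_pos: [538.0, 89.6, 59.1]
tcp_rot: [-1.571, 0.0, -3.035]
contact_force: [-0.1, -0.5, -0.2]
grip_width: 55.2
```

>>> arm_command --pt "0 0 0 0" --pt "0 0 0 0" --pt "0 -0.01 0 0" --pt "0 -0.03 0 0" --pt "0 -0.04 0 0"

```text
time: 9.05
tool_pos: [536.8, 89.6, 139.2]
tcp_rot: [-1.571, -0.004, -3.035]
contact_force: [0.2, -0.9, -0.2]
grip_width: 70.4
```

>>> arm_command --pt "0 -0.04 0 0" --pt "0 -0.04 0 0" --pt "0 0 0 0" --pt "0 0 0 0"

```text
time: 9.45
tool_pos: [538.3, 89.6, 220.7]
tcp_rot: [-1.571, 0.003, -3.034]
contact_force: [-0.2, 0.4, -1.4]
grip_width: 70.0
```

```bash
python3 - <<'E'
from plant import vision,bot
from h import *
s=bot.get_obs();print(s["time"],s["tool_pos"],s["contact_force"],s["grip_width"])
p=vision.capture("wrist");q=vision.capture("top");np.savez("w2.npz",K=p["camera_matrix"],W=wristW(p,s))
a=p["img"][:,:,::-1];b=cv2.resize(q["img"][240:340,180:320,::-1],(640,457),interpolation=cv2.INTER_CUBIC)
cv2.imwrite("pics/w2.png",a);cv2.imwrite("pics/t2.png",b)
E
```

```text
9.45 [538.26063274  89.63745597 220.69423304] [-0.2383908   0.39877999 -1.36697596] 69.97522106144245
```

View pics/w2.png

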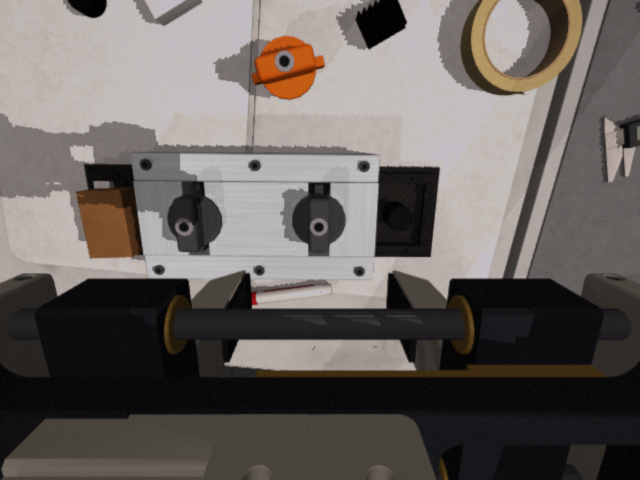

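View pics/t2.png

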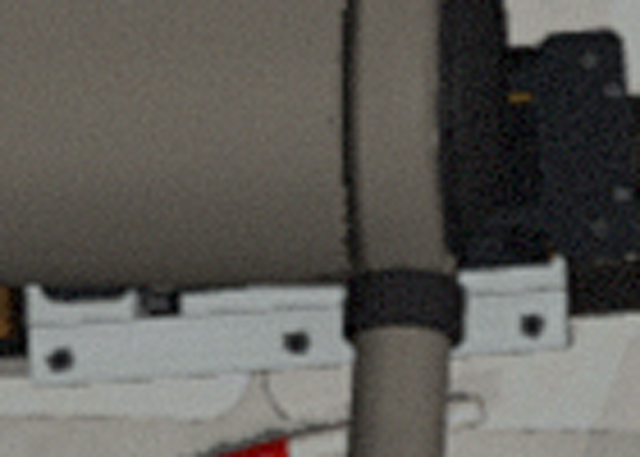

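The wrist view shows the treated bush at (319,215) with its wing along the keyways. It looks like its neighbour at (190,218), with no key above the plate and matching flange size (about 52 and 54 px) and shadow. In the top view the arm blocks both bushes.

```bash
python3 -c "
from plant import job
print(job.close_job())"
```

```text
the job is handed in; nothing more can be done
None
```

I turned the proud bush in the right-hand bore by its wing about 82°, pressing with about 3 N. When the keys reached the keyways I lowered it, let go and backed the arm off to about 220 mm above the bench. I handed the job in just after 9.5 s of the 32 s allowed.

**Seating:** The force changed from +3 N to −3.5 N when the keys came over the keyways. The bush then went down about 12.1 mm against the expected 12, and stopped at about 5 N upward force.

**Final wrist picture:** The wing lies along the keyways and no key shows above the plate. The flange size matches the neighbouring bush, which I never touched. After I let go, the force on the tool read about 1.4 N or less, within its usual noise.

**Not confirmed:** The last top picture was no use because the arm blocked both bushes. The final height therefore rests on the measured drop, the contact force and the wrist picture.

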